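# Flip the status flag of the loaded vial tray

### The arm

A 6-joint arm with a two-finger parallel gripper is mounted at the origin on the work surface. World frame = base frame: x ahead of the robot, y to its left, z up, the work surface at z = 0. Lengths are in mm, angles in degrees, forces in N, time in s.
With the tool pointing down it reaches from about 300 to 850 mm from the base axis. Payload 4.2 kg.
Tool frame: the origin (TCP) lies on the centre line of the jaws, within the pads' length; the fingertips stand 14 mm ahead of it and the grasp point (between the pads) lies 5 mm behind it (env.finger_overhang is the z of the fingertips in the tool frame, in mm); z points along the fingers, y is the line along which they close (so a half turn about z gives the same grasp; the last joint's range is limited). The gripper opens to 91 mm and grips with 3 to 60 N. Pads are 32 mm wide; open, the fingers measure 118 mm over their backs; the gripper's body (76 mm by 178 mm) begins 60 mm behind the grasp point.
Start: joints at [65.604, 18.312, 89.639, -0, 72.044, -1.146], TCP at [226.987, 528.317, 227.976] pointing down, gripper open.
Joint ranges: [-177.97, 177.97], [-48.28, 115.42], [12.27, 149.76], [-77.06, 257.06], [2.81, 150.46], [-146.56, 146.56]. Speed limits (degrees/s): [147.25, 147.25, 180, 180, 180, 180].

### API

Orientations are given as [roll, pitch, yaw] about the fixed x, y, z axes, in that order (R = Rz(yaw) Ry(pitch) Rx(roll)).
In Python, from workcell import sensors, viewer, env gives the robot as it stands. The module is installed in compiled form; this text tells all that it offers.
- The arm moves only by the tool step_arm, never from a script. Its argument "plan" is one flat list of numbers, 6 for each row, row after row: the shift along the tool's x, y, z in cm, then the turn, a rotation vector about the tool's x, y, z in rad. In form: [x, y, z, wx, wy, wz, x, y, z, wx, wy, wz, ...]. A call has 1 to 5 rows; each row shifts and turns the commanded pose from where the row before left it, along the tool's axes as they then stand; what a row does not reach is not made up. A row lasts 1/12 s, in which the tool goes at most 41.7 mm and 7.16 degrees, less where a joint would pass 70% of its speed; a pose out of reach is approached as far as the arm can. A call is refused whole if a number of a shift passes 4.17 or a number of a turn 0.125, either way. A call with a gripper value outside its range is refused whole. "hand" is the finger opening in cm, from 0 to 9.12, set as the call begins (left out, the last holds). The fingers move at their own pace and stop on an object; "newtons" is the grip in N (left out, the last holds). Time passes only in rows, so rows that do not move let the fingers close. It gives the time, the measured TCP pose, the force, the opening and the grip force at its end, in the units of the state.
- sensors.state(): the state, without advancing time (a new reading comes with each control period).
- viewer.grab_frame(name): name is "side" or "top"; returns a dict with "img" (400x640x3 uint8, red, green, blue), "fx", "fy", "cx", "cy" (pixels), "position" and "attitude" of the camera in the world. Camera axes: x right, y down, z forward; pixel columns grow to the right and rows downward; lengths in mm; the calibration is good to about 2 mm. A picture is of the moment at which its call begins. There is no depth.
- env.job_done(): hands the job in; it is judged then, once.
Trained networks look in a picture, given as the dict that the camera call returned (one of the last four; its "shot" number tells which), for a name from the list of things; names that differ only in an ending like _2 or _b are one class to them, and where a whole thing is asked for, a point or a joint stands for the part that bears it (a point fixed in the world has none). Each returns a list of dicts, best first, with "score" (0 to 1); they miss things now and then, are a little off and sometimes report something else, mostly with a low value. They report only what shows in the picture. A call takes as long as a camera call. They do not tell look-alikes from the thing itself.
- viewer.boxes_of(name, picture): "location" ([column, row] in pixels, amid what is visible of it).
- viewer.pinpoint(name, picture): "location" ([column, row] in pixels: a listed point, or the origin of a listed thing).
The state is a dict: "time_s": time; "qpos": joint angles; "qvel": joint speeds; "effort": joint torques, N m; "ee_pos": TCP position; "ee_rot": TCP orientation; "force": force on the tool from outside, world axes, zero at the start; "torque": the same for the moment, N m; "gripper_width": finger opening in mm; "gripper_force": force on a finger pad.
Only numpy, scipy, OpenCV 4.12 (cv2) and the standard library are available. Lean on these libraries where they do the work, as an engineer would, in place of code of your own. Each camera call takes 0.05 s, during which the arm holds its last target. There are 200 camera calls.

### The job

Mark the tray that holds the vials as ready: with a fingertip, push the flag on the stand in front of it all the way over its pivot, from the robot's side to the tray's side, so that it lies flat and shows its other face. Do not lift the stand or push it out of its place, and leave the vials, the flag at the empty tray and everything else on the bench as they are.

Things in the scene. Friction and masses are not known exactly. Their poses are not given: they have to be found in the camera images.
- stand_loaded: The stand at the loaded tray: loose, weighted dark steel base 110 x 80 x 14 mm (x, y, z; 0.7 to 1 kg); two aluminium cheeks, 90 mm high (16 mm along x, 6 mm thick, at y = +27 and -27 mm), carry the flag's pivot, 80 mm up, along the stand's y axis. Origin: centre of the underside. Its x axis points away from the robot to the tray, z up.
- flag_loaded (a joint): Value of the hinge of the white flag on the stand at the loaded tray, in rad: 0 = the disc lies level on the side towards the robot (bar mark on top), 1.57 = straight up, 3.14 = flipped, level on the tray's side (ring on top). End stops at 0 and 3.14. The hinge is stiff (0.02 N m): the flag stays where it is left. It starts at 0 to 0.25.
- pivot_loaded (a point): Centre of the pivot of the flag at the loaded tray, 80 mm above the bench; axes as the stand's. The flag (about 30 g) is a 5 mm thick white plate with a round disc on one side of the pivot and a finger tab straight opposite. Below both is only the base plate.
- disc_loaded (a point): Centre of the disc of the flag at the loaded tray (in mid-thickness), 45 mm from the pivot. The disc is 46 mm across, on a neck 30 mm wide, and reaches 68 mm from the pivot. One face has a black bar, the other a black ring.
- tail_loaded (a point): Outer end of the finger tab of the flag at the loaded tray (mid-width, mid-thickness), 38 mm from the pivot. The tab is 34 mm wide; pressing its end down raises the disc.
- stand_empty: The twin stand, at the empty tray; same shape, sizes and axes. To be left alone.
- flag_empty (a joint): Value of the hinge of the white flag on the stand at the empty tray, in rad: 0 = the disc lies level on the side towards the robot (bar mark on top), 1.57 = straight up, 3.14 = flipped, level on the tray's side (ring on top). End stops at 0 and 3.14. The hinge is stiff (0.02 N m): the flag stays where it is left. It starts at 0 to 0.25.
- disc_empty (a point): Centre of the disc of the flag at the empty tray, 45 mm from its pivot.
- tray_loaded: The loaded tray: a fixed grey plastic tray of 2 x 3 square cells, 64 x 94 x 35 mm (x, y, z), with four amber vials in it. Origin: centre of the underside. It stands about 155 mm beyond its stand, seen from the robot.
- tray_empty: The empty tray: the same tray without vials, beyond the other stand.
- vial0: Capped amber glass vial, 22 mm across, 52 mm high, standing in a cell of the loaded tray (top 56 mm above the bench). Origin: centre of its underside.
- vial1: Capped amber glass vial, 22 mm across, 52 mm high, standing in a cell of the loaded tray (top 56 mm above the bench). Origin: centre of its underside.
- vial2: Capped amber glass vial, 22 mm across, 52 mm high, standing in a cell of the loaded tray (top 56 mm above the bench). Origin: centre of its underside.
- vial3: Capped amber glass vial, 22 mm across, 52 mm high, standing in a cell of the loaded tray (top 56 mm above the bench). Origin: centre of its underside.
- stray_vial: Capped clear vial, 22 mm across, 52 mm high, standing on the bench. Origin: underside.
- jar: Amber jar, 48 mm across, 70 mm high, standing between the trays. Origin: underside.
- wrench: Steel open-end wrench 160 mm long, lying flat between the robot and the stands. Origin: underside, about mid-length.
- beaker: Glass beaker, 64 mm across, 85 mm high. Origin: underside.
- bottle: White bottle, 56 mm across, 125 mm high. Origin: underside.
- tip_box: Blue box 85 x 120 x 55 mm. Origin: underside.
There are look-alikes about, which are no part of the job. What is shaped like the stand_loaded but orange is not meant.

How it is judged:
By the outcome, as a careful person would: the job done as asked, in the order asked, and still so for the second after the job is handed in, with the robot touching nothing.
It also fails if it takes over 48 s, if anything falls off the work surface, if the arm or the gripper's body presses on something with over 40 N, if the wrist force passes 120 N, or if a joint passes its speed limit or range.

## Working session

There is one attempt and no reset: what is moved stays moved. The work goes in short steps, Python scripts to look and compute and a tool call to move; the robot and the scene stay as the last step left them, time stands still between calls to the robot, and variables do not carry over. Pictures are saved under pics/ and viewed, at most 10 in all, crops included, and the job is handed in when it is done.

Besides the shell and the picture viewer there is one more tool, called after ">>>" as a command line: name --argument value ..., lists and objects as JSON in quotes. step_arm: Moves the arm, as the interface text tells. Its arguments: {"type":"object","properties":{"plan":{"type":"array","items":{"type":"number"}},"hand":{"type":"number"},"newtons":{"type":"number"}},"required":["plan"]}

```bash
mkdir -p pics
cat > h.py <<'E'
import numpy as np, cv2
from scipy.spatial.transform import Rotation as Ro
from workcell import sensors, viewer, env
def Rc(f):
    a=np.array(f["attitude"],float)
    return a if a.shape==(3,3) else Ro.from_euler('xyz',a,degrees=True).as_matrix()
def ray(f,p):
    d=Rc(f)@np.array([(p[0]-f["cx"])/f["fx"],(p[1]-f["cy"])/f["fy"],1.]); return np.array(f["position"],float),d
def atz(f,p,z):
    o,d=ray(f,p); return o+d*(z-o[2])/d[2]
def proj(f,P):
    c=Rc(f).T@(np.array(P,float)-f["position"]); return [f["fx"]*c[0]/c[2]+f["cx"],f["fy"]*c[1]/c[2]+f["cy"]]
E
python3 - <<'E'
from h import *
np.set_printoptions(precision=1,suppress=True)
for n in("top","side"):
    f=viewer.grab_frame(n); cv2.imwrite(f"pics/{n}0.png",f["img"][:,:,::-1]); print(n,f["position"],f["attitude"],f["fx"])
    for k,z in dict(stand_loaded=0,pivot_loaded=80,disc_loaded=82,tail_loaded=80,tray_loaded=0,tray_empty=0,vial0=4,jar=0,stray_vial=0,bottle=0,beaker=0,tip_box=0,wrench=0).items():
        for d in viewer.pinpoint(k,f)[:4]: print(k,round(d["score"],2),np.array(d["location"]),atz(f,d["location"],z)[:2])
print(sensors.state())
E
```

```text
top [ 253.7   35.2 1577.6] [-169.7   -0.3  -91.1] 445.5641373978888
stand_loaded 0.94 [253.3 263.9] [302.9 271.7]
stand_loaded 0.83 [293.3 210.8] [487.9 130.3]
stand_loaded 0.74 [252.1 209.5] [495.4 277.5]
pivot_loaded 0.73 [246.  202.6] [507.3 286.2]
pivot_loaded 0.73 [292.6 211.8] [472.6 127.9]
pivot_loaded 0.68 [247.1 265.1] [296.9 280.2]
pivot_loaded 0.57 [387.5 163.9] [ 633.8 -201.9]
disc_loaded 0.79 [249.4 251.3] [342.1 272.7]
disc_loaded 0.75 [247.2 216.8] [458.2 281.3]
disc_loaded 0.65 [305.6 204.2] [497.6  83.4]
tail_loaded 0.67 [325.  239.1] [378.   19.9]
tail_loaded 0.65 [243.7 276.4] [260.1 291. ]
tail_loaded 0.6 [283.2 213.8] [466.4 159.8]
tail_loaded 0.57 [255.9 195. ] [533.  252.7]
tray_loaded 0.58 [260.7 164.7] [659.8 247.7]
tray_empty 0.64 [253.1 163.7] [664.1 275.3]
tray_empty 0.61 [386.8 164.8] [ 650.8 -211.9]
vial0 0.73 [248.1 200.5] [527.6 291.5]
vial0 0.53 [262.4 163.1] [664.6 241. ]
vial0 0.48 [253.8 161.9] [669.7 272.2]
jar 0.7 [327.3 139.9] [749.3   3.1]
jar 0.56 [193.1 182.8] [597.  491.3]
stray_vial 0.57 [450.1 215.7] [ 459.4 -429.8]
bottle 0.73 [410.1 209.
[... 1108 characters left out ...]
47.4 271.1] [669.5 261.6]
vial0 0.4 [254.4 265.2] [662.  234.7]
jar 0.67 [260.3 215.1] [745.2  -3.1]
stray_vial 0.53 [375.2 165.5] [ 467.7 -444.8]
bottle 0.97 [307.4 355.9] [444.1 473.2]
beaker 0.66 [232.5 350.7] [595.5 502.2]
tip_box 0.63 [330.5 155.1] [ 653.  -492.4]
wrench 0.57 [376.9 235.8] [382.4  12.2]
{'time_s': 1.4, 'qpos': array([65.6, 18.3, 89.6,  0. , 72. , -1.1]), 'qvel': array([ 0. , -0.1, -0. ,  0. , -0. , -0. ]), 'effort': array([ -0. , -41.2, -23.2,   0.1,   0. ,  -0. ]), 'ee_pos': array([227. , 528.3, 228. ]), 'ee_rot': array([180. ,  -0. , 156.8]), 'force': array([ 1.4,  0.7, -0.1]), 'torque': array([ 0., -0.,  0.]), 'gripper_force': 0.0, 'gripper_width': 91.23009916172582}
```

View pics/top0.png

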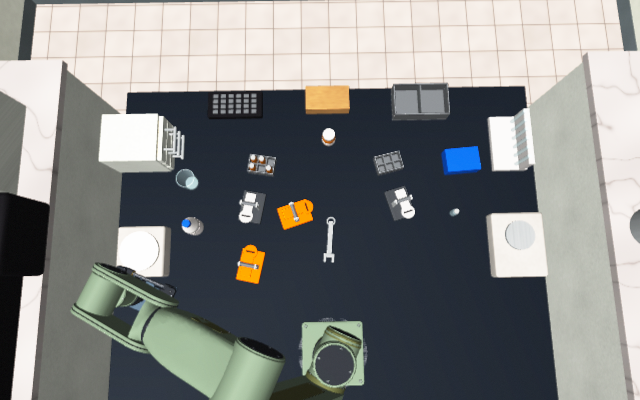

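View pics/side0.png

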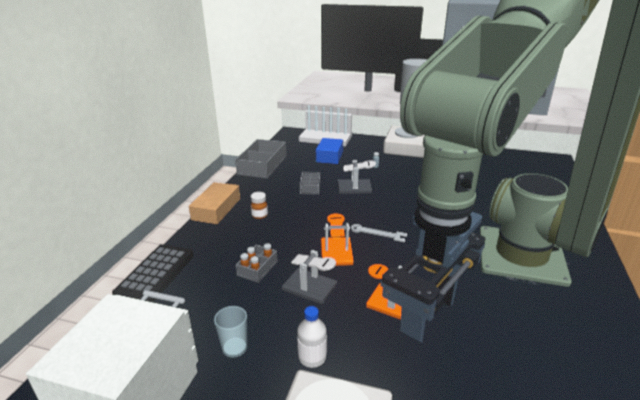

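Run:
```python
import cv2,numpy as np
a=cv2.imread("pics/top0.png")[140:240,215:315]; b=cv2.imread("pics/side0.png")[230:310,265:365]
a=cv2.resize(a,(500,500),interpolation=cv2.INTER_CUBIC)[:, :375]; b=cv2.resize(b,(500,400)[:2],interpolation=cv2.INTER_CUBIC)[:,:420]
b=cv2.copyMakeBorder(b,0,100,0,0,cv2.BORDER_CONSTANT); cv2.imwrite("pics/crop1.png",np.hstack([a,b]))
```

```text
(no output)
```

View pics/crop1.png

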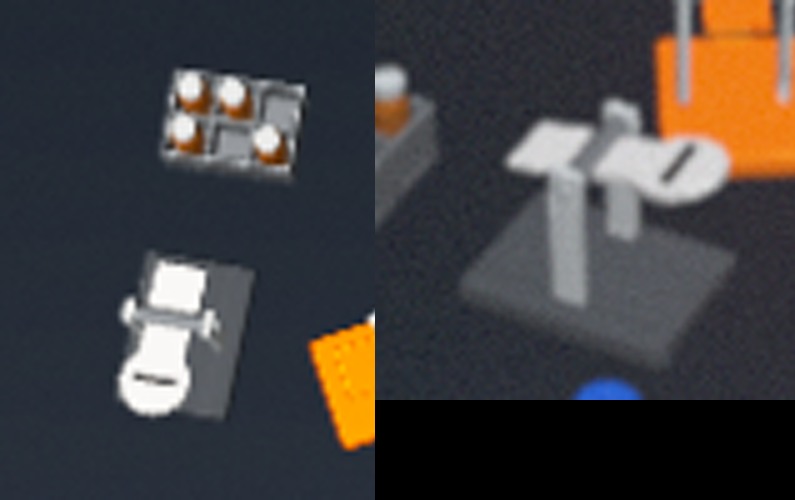

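The top view shows the dark stand (disc at px 246,216, tab end at 251,193, cheek tops at 241,202 and 257,205) in front of the tray with four vials (262,163). The orange stands at (251,264) and (295,213) are decoys. In the side view the disc is at (326,264) and the tab end at (295,259).

Run:
```python
from h import *
np.set_printoptions(precision=1,suppress=True)
T=viewer.grab_frame("top");S=viewer.grab_frame("side")
def tri(p,q):
    o,d=ray(T,p);u,e=ray(S,q);s=np.linalg.lstsq(np.c_[d,-e],u-o,rcond=None)[0]
    a=o+d*s[0];b=u+e*s[1];return (a+b)/2,np.linalg.norm(a-b)
print("disc",tri([245.8,216],[326,263.5]))
print("tail",tri([251.2,193],[295.4,259]))
print("cheeks",tri([241,202],[303.,264]),tri([257.4,205.2],[314,251]))
print("tray",atz(T,[262,164],35),atz(T,[253.5+.4,216+7.6],14))
for p in([148,253],[254,268],[224,418]): print("base",atz(T,[215+p[0]/5,140+p[1]/5],14))
for p in([458,283],[550,222],[737,260],[660,370]): print("baseS",atz(S,[265+(p[0]-375)/5,230+p[1]/5],14 if p[0]!=660 else 0))
```

```text
disc (array([458.6, 284.5,  89.8]), np.float64(2.7289097499382238))
tail (array([538.8, 269.1,  75. ]), np.float64(4.684154047767558))
cheeks (array([507.3, 301.2,  90.5]), np.float64(1.1637615581583918)) (array([496.6, 246.1,  89.6]), np.float64(1.2137119227024185))
tray [653.3 238.3  35. ] [442.9 268.6  14. ]
base [562.  302.7  14. ]
base [549.7 227.   14. ]
base [442.5 247.8  14. ]
baseS [561.2 304.5  14. ]
baseS [533.2 249.7  14. ]
baseS [437.5 252.5  14. ]
baseS [456.7 321.    0. ]
```

>>> step_arm --plan '[0,0,0,0,0,-0.107,0,0,0,0,0,-0.106,-3.0,-1.7,0,0,0,0,-3.0,-1.7,0,0,0,0,-3.0,-1.7,0,0,0,0]' --hand 0 --newtons 20

```text
time_s: 1.92
ee_pos: [306.0, 460.4, 227.9]
ee_rot: [180.0, 0.0, 169.1]
force: [0.9, -0.2, -0.1]
gripper_width: 60.8
gripper_force: 0.0
```

>>> step_arm --plan '[-3.0,-1.7,0,0,0,0,-3.0,-1.7,0,0,0,0,-3.0,-1.7,0,0,0,0,-3.0,-1.7,0,0,0,0,-3.0,-1.7,0,0,0,0]'

```text
time_s: 2.33
ee_pos: [437.6, 347.6, 228.1]
ee_rot: [180.0, 0.0, 169.0]
force: [-0.4, 0.7, -0.0]
gripper_width: 27.4
gripper_force: 0.0
```

>>> step_arm --plan '[-3.0,-1.7,0,0,0,0,-3.0,-1.7,0,0,0,0,0,0,0,0,0,0,0,0,0,0,0,0]'

```text
time_s: 2.67
ee_pos: [489.8, 302.9, 227.7]
ee_rot: [180.0, -0.0, 168.8]
force: [-0.2, -0.2, -0.1]
gripper_width: 1.5
gripper_force: 0.0
```

>>> step_arm --plan '[-2.5,-1.3,0,0,0,0,-2.55,-1.3,0,0,0,0,0,0,3.9,0,0,0,0,0,3.9,0,0,0,0,0,3.4,0,0,0]'

```text
time_s: 3.08
ee_pos: [532.4, 269.5, 114.6]
ee_rot: [180.0, -0.0, 169.0]
force: [-0.2, 0.2, -0.1]
gripper_width: 0.4
gripper_force: 0.0
```

>>> step_arm --plan '[0,0,0,0,0,0,0,0,0,0,0,0]'

```text
time_s: 3.25
ee_pos: [531.8, 269.4, 115.0]
ee_rot: [-179.9, -0.2, 169.0]
force: [0.0, -0.3, 0.4]
gripper_width: 0.4
gripper_force: 0.0
```

Run:
```python
from h import *
np.set_printoptions(precision=1,suppress=True)
T=viewer.grab_frame("top");S=viewer.grab_frame("side")
a=T["img"][160:240,215:295,::-1];b=S["img"][210:310,255:355,::-1]
cv2.imwrite("pics/c2.png",np.hstack([cv2.resize(a,(400,400),interpolation=2),cv2.resize(b,(400,400),interpolation=2)]))
s=sensors.state();p=s["ee_pos"]-[0,0,14];print(s["ee_pos"],s["gripper_width"],proj(T,p),proj(S,p))
```

```text
[534.4 270.3 118.3] 0.48767645076621474 [np.float64(249.62913987653286), np.float64(193.3693098332799)] [np.float64(295.62678476609426), np.float64(249.30408652034876)]
```

View pics/c2.png

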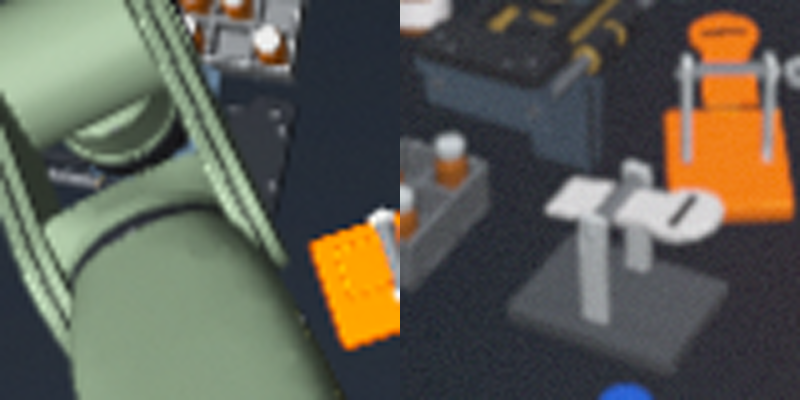

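The side view shows the closed fingertips at about (297,250), just above the tab end. The position matches, so I'll press down.

>>> step_arm --plan '[0,0,1.0,0,0,0,0,0,1.0,0,0,0,0,0,1.0,0,0,0,0,0,0,0,0,0]'

```text
time_s: 3.68
ee_pos: [532.8, 268.6, 84.4]
ee_rot: [-179.9, -0.1, 169.0]
force: [-0.1, -1.1, -0.5]
gripper_width: 0.2
gripper_force: 0.2
```

>>> step_arm --plan '[0,0,1.0,0,0,0,0,0,0.7,0,0,0,0,0,0.7,0,0,0,0,0,0,0,0,0]'

```text
time_s: 4.02
ee_pos: [532.5, 268.2, 60.0]
ee_rot: [-179.9, -0.2, 168.9]
force: [0.5, -0.4, 0.6]
gripper_width: 0.6
gripper_force: 0.1
```

Run:
```python
from h import *
S=viewer.grab_frame("side")
cv2.imwrite("pics/c3.png",cv2.resize(S["img"][210:310,245:365,::-1],(600,500),interpolation=2))
s=sensors.state();print(s["ee_pos"],s["force"],s["ee_rot"])
```

```text
[532.69626822 268.37380681  60.70318656] [-1.04421911  0.18912411  0.25505017] [-1.79914479e+02 -1.21302159e-01  1.68946155e+02]
```

View pics/c3.png

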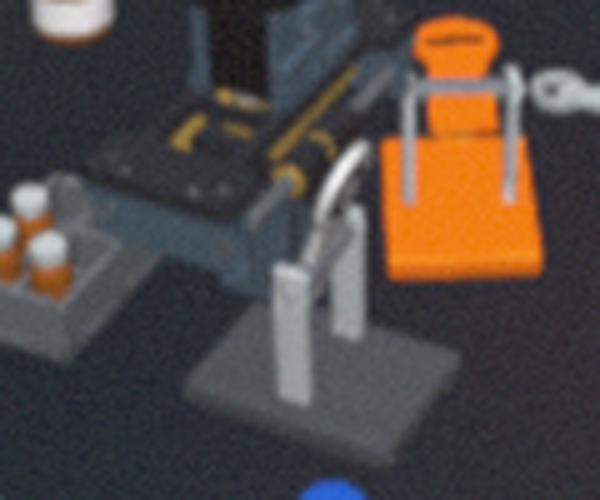

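The flag now stands about 60° up and the stand has not moved. Next I'll go up, over to the robot's side, then push.

>>> step_arm --plan '[-0.8,0,-1.0,0,0,0,0,0,-3.5,0,0,0,0,0,-4.0,0,0,0,0,0,-4.0,0,0,0,0,0,0,0,0,0]'

```text
time_s: 4.48
ee_pos: [545.3, 269.1, 195.8]
ee_rot: [179.4, 0.7, 168.9]
force: [0.1, 0.4, 0.4]
gripper_width: 0.4
gripper_force: 0.0
```

>>> step_arm --plan '[3.8,0,0,0,0,0,3.8,0,0,0,0,0,3.8,0,0,0,0,0,0,0,0,0,0,0,0,0,0,0,0,0]'

```text
time_s: 4.9
ee_pos: [428.0, 289.3, 187.3]
ee_rot: [180.0, 0.0, 169.1]
force: [-0.1, 0.2, -0.1]
gripper_width: 0.7
gripper_force: 0.0
```

>>> step_arm --plan '[0,0,3.0,0,0,0,0,0,3.0,0,0,0,-1.5,0,0,0,0,0,-1.5,0,0,0,0,0,-1.5,0,0,0,0,0]'

```text
time_s: 5.32
ee_pos: [477.2, 280.6, 128.3]
ee_rot: [179.9, 0.1, 168.9]
force: [-0.5, 0.1, 0.7]
gripper_width: 0.1
gripper_force: 0.2
```

>>> step_arm --plan '[-1.2,0,0,0,0,0,-1.2,0,0,0,0,0,-1.2,0,0,0,0,0,0,0,0,0,0,0,0,0,0,0,0,0]'

```text
time_s: 5.73
ee_pos: [509.9, 273.4, 127.2]
ee_rot: [180.0, 0.0, 168.9]
force: [0.3, -0.6, -0.0]
gripper_width: 0.2
gripper_force: 0.0
```

Run:
```python
from h import *
S=viewer.grab_frame("side")
cv2.imwrite("pics/c4.png",cv2.resize(S["img"][210:310,245:365,::-1],(600,500),interpolation=2))
s=sensors.state();print(s["ee_pos"],s["force"])
```

```text
[509.10378592 273.44091969 127.1265666 ] [-0.53024278  0.35137076 -0.96100202]
```

View pics/c4.png

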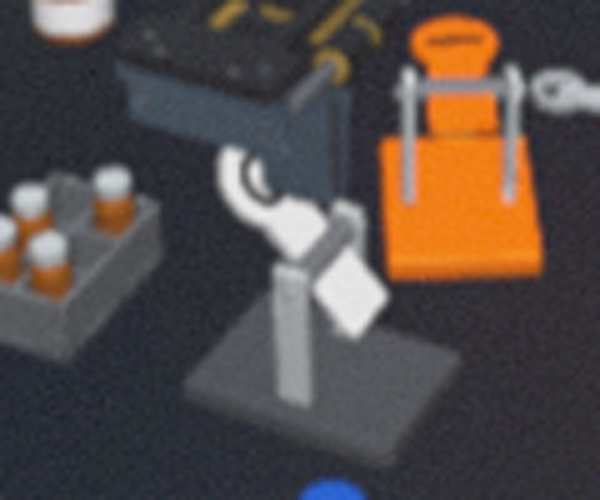

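The flag is past vertical, with the ring showing at (295,246). I'll carry on over and down.

>>> step_arm --plan '[-1.0,0,0.3,0,0,0,-1.0,0,0.5,0,0,0,-1.0,0,0.6,0,0,0,-0.3,0,0.6,0,0,0,0,0,0,0,0,0]'

```text
time_s: 6.2
ee_pos: [541.6, 266.7, 105.1]
ee_rot: [-179.9, -0.1, 168.9]
force: [-1.4, 0.3, 0.4]
gripper_width: 0.5
gripper_force: 0.0
```

>>> step_arm --plan '[0,0,0.5,0,0,0,0,0,0.4,0,0,0,0,0,0.2,0,0,0,0,0,0,0,0,0]'

```text
time_s: 6.53
ee_pos: [541.1, 267.3, 96.7]
ee_rot: [180.0, 0.0, 169.0]
force: [-0.9, -0.7, 4.7]
gripper_width: 0.2
gripper_force: 2.2
```

The upward force rises to 4.7 N at the height expected for a flat flag, so it has reached the end stop. I'll retract and check.

>>> step_arm --plan '[0,0,-1.0,0,0,0,0,0,-4.0,0,0,0,0,0,-4.0,0,0,0,0,0,-4.0,0,0,0,0,0,0,0,0,0]'

```text
time_s: 6.95
ee_pos: [544.8, 269.2, 235.5]
ee_rot: [179.4, 0.8, 169.0]
force: [0.5, 1.0, 0.4]
gripper_width: 0.5
gripper_force: 0.0
```

>>> step_arm --plan '[4.0,0,0,0,0,0,4.0,0,0,0,0,0,4.0,0,0,0,0,0,4.0,0,0,0,0,0,0,0,0,0,0,0]'

```text
time_s: 7.37
ee_pos: [377.6, 297.7, 226.2]
ee_rot: [-179.9, -0.3, 169.2]
force: [-0.0, -0.4, 0.3]
gripper_width: 0.3
gripper_force: 0.0
```

Run:
```python
from h import *
S=viewer.grab_frame("side")
cv2.imwrite("pics/c5.png",cv2.resize(S["img"][170:310,245:405,::-1],(640,560),interpolation=2))
s=sensors.state();print(s["ee_pos"],s["force"])
```

```text
[381.05416385 298.06163014 226.5706709 ] [ 0.66901646 -0.89062303 -0.6908024 ]
```

View pics/c5.png

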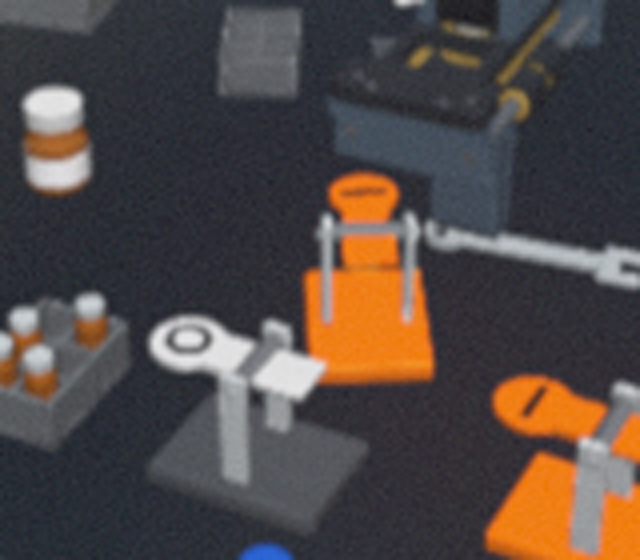

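The flag lies on the tray's side with the ring on top (disc at px 292,255), and the stand is unmoved. I'll check that it is level, then hand in.

Run:
```python
from h import *
S=viewer.grab_frame("side")
e=np.array([.982,-.191,0])
for a in(0,.15,.3):
    print(a,[np.round(proj(S,np.array([502,274,80])+r*(e*np.cos(a)+[0,0,np.sin(a)])),1) for r in(45,-38)])
print([ (x["location"],x["score"]) for k in("disc_loaded","tail_loaded") for x in viewer.pinpoint(k,S)[:4]])
```

```text
0 [array([291.9, 255.7]), array([323.2, 265.5])]
0.15 [array([292. , 253.4]), array([323.1, 267.4])]
0.3 [array([292.4, 251.4]), array([322.6, 269.1])]
[([294.7, 255.6], 0.7), ([336.1, 221.4], 0.69), ([381.8, 271.4], 0.61), ([255.2, 267.6], 0.52), ([325.0, 265.4], 0.95), ([337.9, 234.2], 0.84), ([412.8, 282.4], 0.67)]
```

The measured disc and tab positions match the fully flipped angle.

```bash
python3 -c "
from workcell import env; print(env.job_done())"
```

```text
the job is handed in; nothing more can be done
None
```

The flag at the loaded tray is flipped flat onto the tray's side with its ring face up; its stand did not visibly move, nothing else was touched as far as the pictures show, and I have handed the job in.

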